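# Unlock the shot-glass tray and slide it out to the guests' side

### The job

On the bar stand two tray racks, each locked by a spring pin with a T-handle. On the rack with the shot glasses, pull the spring pin up, turn it counter-clockwise (seen from above) into its rest notch and let go so that it stays up by itself; then push that tray (it has a knob to hold) fully out, away from the robot, and let go. Leave the rack with the little brown bottles alone.

Things in the scene. Friction and masses are not known exactly. Their poses are not given: they have to be found in the camera images.
- glass_rack: Rack to operate, fixed: wooden base 250 x 200 mm; origin under its centre on the bar, x away from the robot, z up. Its steel tray, with six shot glasses (tops 86 mm up) at the far end, slides 100 mm along +x to a stop, needs about 2 N plus drag and stays where left; pin down locks it. Pin axis at x -60, y +60 mm. The pin's steel housing is 40 x 38 mm, its top 72 mm above the bar.
- glass_rack_pin_grip (a point): Centre of the pin's black T-handle, 105 mm up at the start: bar 50 mm long (x axis, at first along the rack's x), 12 wide, 16 high. Pulls up 34 mm at most, spring 6 to 11 N. Lifted 25 to 31 mm it turns about its vertical axis, counter-clockwise from above, 75 degrees at most. Rest notch centred at 60 degrees (45 to 75 will do): let down there it stays 20 mm above home.
- glass_rack_tray_knob (a point): Centre of the round wooden knob standing on the glass rack's tray: 28 mm across, 28 mm high, its centre 85 mm above the bar, on a 14 mm stem. At rack x -30, y -55 mm with the tray in; it moves with the tray. x axis along the slide, away from the robot.
- bottle_rack: The other rack, not to be touched: same base, tray, pin and knob, at the same places in its own frame, but its tray carries four little brown bottles (tops 118 mm up). Origin under its base's centre on the bar, x away from the robot, z up. It stands left or right of the glass rack.

How it is judged:
By the outcome, as a careful person would: the job done as asked, in the order asked, and still so for the second after the job is handed in, with the robot touching nothing.
It also fails if it takes over 46 s, if anything falls off the work surface, if the arm or the gripper's body presses on something with over 40 N, if the wrist force passes 120 N, or if a joint passes its speed limit or range.

### The arm

A 7-joint arm with a two-finger parallel gripper is mounted at the origin on the work surface. World frame = base frame: x ahead of the robot, y to its left, z up, the work surface at z = 0. Lengths are in m, angles in rad, forces in N, time in s.
With the tool pointing down it reaches from about 0.35 to 0.9 m from the base axis. Payload 8.1 kg.
Tool frame: the origin (TCP) lies midway between the tips of the shut fingers; the grasp point (between the pads) lies 19 mm behind it; z points along the fingers, y is the line along which they close (so a half turn about z gives the same grasp; the last joint's range is limited). The gripper opens to 92 mm and grips with 3 to 60 N. Pads are 19 mm wide; open, the fingers measure 130 mm over their backs; the gripper's body (75 mm by 190 mm) begins 47 mm behind the grasp point.
Start: joints at [-0.103, 0.434, 0.025, 1.573, -0.012, 1.134, -0.075], TCP at [0.625, -0, 0.227] pointing down, gripper open.
Joint ranges: [-2.62, 2.62], [-0.44, 2.09], [-1.27, 1.32], [0.08, 2.57], [-1.32, 4.46], [0.12, 2], [-2.74, 2.74]. Speed limits (rad/s): [2.22, 2.22, 3.01, 3.01, 3.14, 3.14, 3.14].

### API

Orientations are given as a rotation vector (axis times angle).
In Python, from cell import arm gives the robot as it stands.
- The arm moves only by the tool move_arm, never from a script. Its argument "motion" is a list of rows, each an object of numbers: "tx", "ty", "tz": the shift along the tool's x, y, z normalised to -1 to 1, where 1 is 1000 mm; "twist": the turn about the tool's z normalised to -1 to 1, where 1 is pi/2 rad. In form: [{"tx": .., "ty": .., "tz": .., "twist": ..}, ...]. A call has 1 to 12 rows; each row shifts and turns the commanded pose from where the row before left it, along the tool's axes as they then stand; what a row does not reach is not made up. A row lasts 1/10 s, in which the tool goes at most 50 mm and 8.59 degrees, less where a joint would pass 70% of its speed; a pose out of reach is approached as far as the arm can. A call with a number of a shift or a turn outside -1 to 1 is refused whole. A call with a gripper value outside its range is refused whole. "gripper" is the gripper's target within -1 to 1 (shut at 1, half-way at 0, fully open at -1), set as the call begins (left out, the last holds). The fingers move at their own pace and stop on an object; "squeeze" is the grip in N (left out, the last holds). Time passes only in rows, so rows that do not move let the fingers close. It gives the time, the measured TCP pose, the force, the opening and the grip force at its end, in the units of the state.
- arm.observe(): the state, without advancing time (a new reading comes with each control period).
- arm.get_image(name): name is "scene" or "side" or "wrist"; returns the picture (384x512x3 uint8, red, green, blue); there is no depth.
- arm.calibration(name): a dict with "K" (3x3 intrinsics, pixels), "T" (4x4, takes a point from camera to world coordinates). Camera axes: x right, y down, z forward; pixel columns grow to the right and rows downward; lengths in m; the calibration is good to about 2 mm. A picture is of the moment at which its call begins: read the wrist's pose just before it. calibration takes no time and is no camera call; for the wrist camera it gives the pose at the moment of the call.
- arm.sign_off(): hands the job in; it is judged then, once.
Trained networks look in the newest picture that a camera, given by its name, has taken for a name from the list of things; names that differ only in an ending like _2 or _b are one class to them, and where a whole thing is asked for, a point or a joint stands for the part that bears it (a point fixed in the world has none). Each returns a list of dicts, best first, with "conf" (0 to 1); they miss things now and then, are a little off and sometimes report something else, mostly with a low value. They report only what shows in the picture. A call takes as long as a camera call.
- arm.look_for(camera, query): "point" ([column, row] as shares, 0 to 1, of the picture: columns of its width, rows of its height, amid what is visible of it).
- arm.regions_of(camera, query): "region" (384x512 bool, what is visible of it) and "point" ([column, row] as shares, 0 to 1, of the picture: columns of its width, rows of its height, amid what is visible of it).
- arm.place_of(camera, query): "point" ([column, row] as shares, 0 to 1, of the picture: columns of its width, rows of its height: a listed point, or the origin of a listed thing).
The state is a dict: "clock": time; "joints": joint angles; "dq": joint speeds; "joint_efforts": joint torques, N m; "position": TCP position; "ee_rot": TCP orientation; "force": force on the tool from outside, world axes, zero at the start; "ft_torque": the same for the moment, N m; "width": opening from 0.0 (shut) to 1.0 (fully open); "gripper_force": force on a finger pad.
Only numpy, scipy, OpenCV 4.12 (cv2) and the standard library are available. Lean on these libraries where they do the work, as an engineer would, in place of code of your own. Each camera call takes 0.05 s, during which the arm holds its last target. There are 200 camera calls.

## Working session

There is one attempt and no reset: what is moved stays moved. The work goes in short steps, Python scripts to look and compute and a tool call to move; the robot and the scene stay as the last step left them, time stands still between calls to the robot, and variables do not carry over. Pictures are saved under pics/ and viewed, at most 10 in all, crops included, and the job is handed in when it is done.

Besides the shell and the picture viewer there is one more tool, called after ">>>" in YAML: its name, and indented under it one key for each argument. move_arm: Moves the arm, as the interface text tells. Scaled input: -1 to 1 covers 1000 mm each way for a shift and pi/2 rad each way for a turn. Its arguments: {"type":"object","properties":{"motion":{"type":"array","items":{"type":"object","properties":{"tx":{"type":"number"},"ty":{"type":"number"},"tz":{"type":"number"},"twist":{"type":"number"}}}},"gripper":{"type":"number"},"squeeze":{"type":"number"}},"required":["motion"]}

```bash
mkdir -p pics; cat > h.py <<'E'
import numpy as np, cv2
from cell import arm
def px2z(cam,pt,z):
    c=arm.calibration(cam);K=np.array(c["K"]);T=np.array(c["T"])
    d=T[:3,:3]@np.linalg.inv(K)@np.array([pt[0]*512,pt[1]*384,1]);o=T[:3,3]
    return o+d*(z-o[2])/d[2]
def ray(cam,pt):
    c=arm.calibration(cam);K=np.array(c["K"]);T=np.array(c["T"])
    d=T[:3,:3]@np.linalg.inv(K)@np.array([pt[0]*512,pt[1]*384,1]);return T[:3,3],d/np.linalg.norm(d)
def tri(rs):
    A=sum(np.eye(3)-np.outer(d,d) for o,d in rs);b=sum((np.eye(3)-np.outer(d,d))@o for o,d in rs);return np.linalg.solve(A,b)
def save(cam,name):
    im=arm.get_image(cam);cv2.imwrite(f"pics/{name}.png",im[:,:,::-1]);return im
E
python3 - <<'E'
from h import *
np.set_printoptions(precision=4,suppress=True)
s=arm.observe();print(s)
ims=[save(c,c+"0") for c in("scene","side","wrist")]
cv2.imwrite("pics/a.png",cv2.resize(np.hstack(ims[:2])[:,:,::-1],(800,300)))
for c in("scene","side","wrist"):
  for q,z in(("glass_rack",0),("glass_rack_pin_grip",.105),("glass_rack_tray_knob",.085),("bottle_rack",0)):
    for r in arm.place_of(c,q)[:3]: print(c,q,round(r["conf"],2),np.array(r["point"])*[512,384],px2z(c,r["point"],z))
E
```

```text
{'clock': 0.0, 'joints': array([-0.1026,  0.4352,  0.025 ,  1.5741, -0.0116,  1.134 , -0.0751]), 'dq': array([-0.0003,  0.0027, -0.0004,  0.0001,  0.0004, -0.0015,  0.0003]), 'joint_efforts': array([  0.0004, -66.7854,   0.9849, -31.4464,  -0.0605,   0.0428,
         0.0001]), 'position': array([ 0.6245, -0.0001,  0.2259]), 'ee_rot': array([-2.2208, -2.2206,  0.0019]), 'force': array([ 0.1023, -0.0324, -0.0295]), 'ft_torque': array([-0.0166,  0.0453, -0.0529]), 'gripper_force': 0.0, 'width': 1.000604693329503}
scene glass_rack 0.89 [316.0064 162.3936] [0.5765 0.2203 0.    ]
scene glass_rack_tray_knob 0.98 [299.008  146.9952] [0.5377 0.1764 0.085 ]
side glass_rack 0.6 [230.4    291.1104] [0.5765 0.2324 0.    ]
side glass_rack_pin_grip 0.67 [250.2144 293.9136] [0.5268 0.2942 0.105 ]
side glass_rack_pin_grip 0.55 [252.2112 251.712 ] [0.5316 0.1943 0.105 ]
side glass_rack_tray_knob 0.74 [250.2144 254.4   ] [0.5364 0.1881 0.085 ]
side bottle_rack 0.56 [274.0224 150.7968] [ 0.5053 -0.2262  0.    ]
wrist bottle_rack 0.76 [185.4976 303.7824] [ 0.5068 -0.2219  0.    ]
```

View pics/scene0.png

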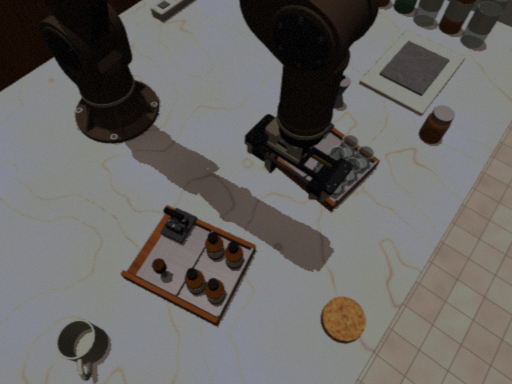

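View pics/wrist0.png

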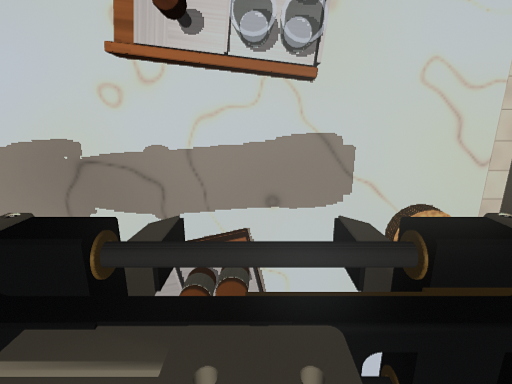

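The glass rack is at the left (scene pixel 316,162) under the gripper and its near edge shows at the top of the wrist picture. The bottle rack is at the right (scene about 190,265). I'll move for a closer view.

>>> move_arm:
  motion:
    - {"tx": 0.03, "tz": -0.03}
    - {"tx": 0.03, "tz": -0.03}
    - {"tx": 0.03, "tz": -0.02}
    - {"tx": 0.03, "ty": -0.02}
    - {"tx": 0.02, "ty": -0.02}
    - {"tx": 0}

```text
invalid input
```

```bash
python3 - <<'E'
from h import *
np.set_printoptions(precision=4,suppress=True)
print(arm.observe()["position"],arm.calibration("wrist")["T"])
save("wrist","wrist1");save("scene","scene1");save("side","side1")
for c in("wrist","scene","side"):
  for q,z in(("glass_rack",0),("glass_rack_pin_grip",.105),("glass_rack_tray_knob",.085)):
    for r in arm.place_of(c,q)[:3]: print(c,q,round(r["conf"],2),np.array(r["point"])*[512,384],px2z(c,r["point"],z))
E
```

```text
[ 0.625  -0.      0.2268] [[ 1.     -0.0004  0.0004  0.6248]
 [-0.0003 -0.9672 -0.2541  0.0684]
 [ 0.0005  0.2541 -0.9672  0.3844]
 [ 0.      0.      0.      1.    ]]
scene glass_rack 0.73 [315.392  161.7024] [0.5739 0.2211 0.    ]
scene glass_rack_tray_knob 0.81 [298.8032 148.416 ] [0.5399 0.1724 0.085 ]
side glass_rack 0.6 [231.0144 289.8048] [0.5755 0.229  0.    ]
side glass_rack_pin_grip 0.54 [250.0096 293.6064] [0.5273 0.2935 0.105 ]
side glass_rack_tray_knob 0.7 [251.1872 252.4032] [0.5348 0.1828 0.085 ]
```

View pics/wrist1.png

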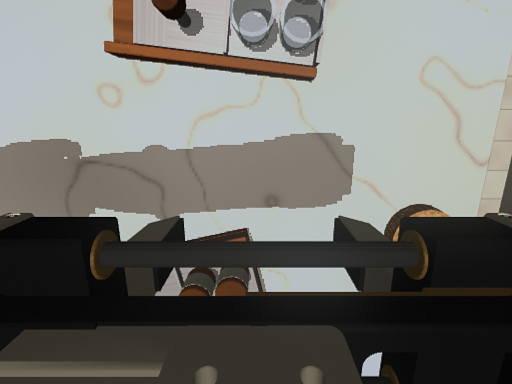

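The call was refused, so the picture is unchanged: knob at the top edge (170,5). I'll retry with full rows.

>>> move_arm:
  motion:
    - {"tx": 0.03, "ty": 0.0, "tz": -0.03, "twist": 0.0}
    - {"tx": 0.03, "ty": 0.0, "tz": -0.03, "twist": 0.0}
    - {"tx": 0.03, "ty": 0.0, "tz": -0.02, "twist": 0.0}
    - {"tx": 0.03, "ty": -0.02, "tz": 0.0, "twist": 0.0}
    - {"tx": 0.02, "ty": -0.02, "tz": 0.0, "twist": 0.0}
    - {"tx": 0.0, "ty": 0.0, "tz": 0.0, "twist": 0.0}

```text
clock: 1.95
position: [0.5825, 0.1446, 0.3072]
ee_rot: [-2.213, -2.227, -0.002]
force: [0.2, -0.7, -0.3]
width: 0.999
gripper_force: 0.0
```

```bash
python3 - <<'E'
from h import *
np.set_printoptions(precision=4,suppress=True)
print(arm.observe()["position"])
save("wrist","wrist2");save("side","side2")
for c in("wrist","side"):
  for q,z in(("glass_rack",0),("glass_rack_pin_grip",.105),("glass_rack_tray_knob",.085)):
    for r in arm.place_of(c,q)[:3]: print(c,q,round(r["conf"],2),np.array(r["point"])*[512,384],px2z(c,r["point"],z))
E
```

```text
[0.5825 0.1446 0.3072]
wrist glass_rack 0.88 [256.1024 109.2864] [0.5814 0.2207 0.    ]
wrist glass_rack_pin_grip 0.83 [210.4832  47.1936] [0.5288 0.288  0.105 ]
wrist glass_rack_tray_knob 0.75 [228.7104 145.3824] [0.5449 0.1706 0.085 ]
side glass_rack 0.6 [233.984  289.1904] [0.5691 0.2269 0.    ]
side glass_rack_pin_grip 0.64 [250.3168 294.4896] [0.5265 0.2954 0.105 ]
side glass_rack_tray_knob 0.85 [250.2144 251.7888] [0.537  0.1814 0.085 ]
```

View pics/wrist2.png

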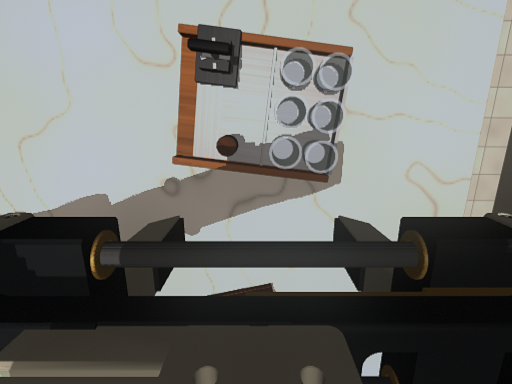

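The wrist view is clear. The T-handle is at about (210,46), the knob at (228,145) and the rack's yaw is about -7°, with six glasses at the far end. I'll move to above the pin and turn so the fingers straddle the bar.

>>> move_arm:
  motion:
    - {"tx": 0.048, "ty": -0.012, "tz": 0.0, "twist": 0.0}
    - {"tx": 0.048, "ty": -0.012, "tz": 0.0, "twist": 0.0}
    - {"tx": 0.048, "ty": -0.012, "tz": 0.0, "twist": 0.0}
    - {"tx": 0.0, "ty": -0.018, "tz": 0.0, "twist": 0.0}
    - {"tx": 0.0, "ty": 0.0, "tz": 0.0, "twist": 0.09}
    - {"tx": 0.0, "ty": 0.0, "tz": 0.0, "twist": 0.09}
    - {"tx": 0.0, "ty": 0.0, "tz": 0.0, "twist": 0.09}
    - {"tx": 0.0, "ty": 0.0, "tz": 0.0, "twist": 0.09}
    - {"tx": 0.0, "ty": 0.0, "tz": 0.0, "twist": 0.09}
    - {"tx": 0.0, "ty": 0.0, "tz": 0.0, "twist": 0.09}

```text
clock: 3.35
position: [0.5314, 0.2836, 0.3066]
ee_rot: [2.942, 1.101, -0.0]
force: [0.4, 0.1, 0.2]
width: 1.0
gripper_force: 0.0
```

>>> move_arm:
  motion:
    - {"tx": 0.0, "ty": 0.0, "tz": 0.02, "twist": 0.09}
    - {"tx": 0.0, "ty": 0.0, "tz": 0.02, "twist": 0.09}
    - {"tx": 0.0, "ty": 0.0, "tz": 0.02, "twist": 0.09}
    - {"tx": 0.0, "ty": 0.0, "tz": 0.02, "twist": 0.09}
    - {"tx": 0.0, "ty": 0.0, "tz": 0.02, "twist": 0.09}
    - {"tx": 0.0, "ty": 0.0, "tz": 0.01, "twist": 0.09}
    - {"tx": 0.0, "ty": 0.0, "tz": 0.0, "twist": 0.0}
    - {"tx": 0.0, "ty": 0.0, "tz": 0.0, "twist": 0.0}

```text
clock: 4.15
position: [0.5314, 0.2839, 0.197]
ee_rot: [3.136, -0.191, 0.0]
force: [-0.1, 0.2, 0.9]
width: 0.998
gripper_force: 0.0
```

```bash
python3 - <<'E'
from h import *
from scipy.spatial.transform import Rotation as R
np.set_printoptions(precision=4,suppress=True)
s=arm.observe();print(s["position"],R.from_rotvec(s["ee_rot"]).as_matrix(),s["joints"],s["clock"])
save("wrist","wrist3")
for c in("wrist",):
  for q,z in(("glass_rack",0),("glass_rack_pin_grip",.105),("glass_rack_tray_knob",.085)):
    for r in arm.place_of(c,q)[:3]: print(c,q,round(r["conf"],2),np.array(r["point"])*[512,384],px2z(c,r["point"],z))
E
```

```text
[0.5314 0.2839 0.197 ] [[ 0.9926 -0.1216  0.0003]
 [-0.1216 -0.9926 -0.0003]
 [ 0.0003  0.0002 -1.    ]] [-0.7572  0.4258  0.2515  1.6846 -0.1186  1.0461 -2.1604] 4.15
wrist glass_rack 0.85 [297.1136 134.2848] [0.5734 0.2306 0.    ]
wrist glass_rack 0.23 [246.784  200.7168] [0.4943 0.3054 0.    ]
wrist glass_rack_pin_grip 0.74 [248.5248 200.2944] [0.5254 0.295  0.105 ]
wrist glass_rack_tray_knob 0.98 [365.5168 166.8864] [0.5394 0.177  0.085 ]
```

View pics/wrist3.png

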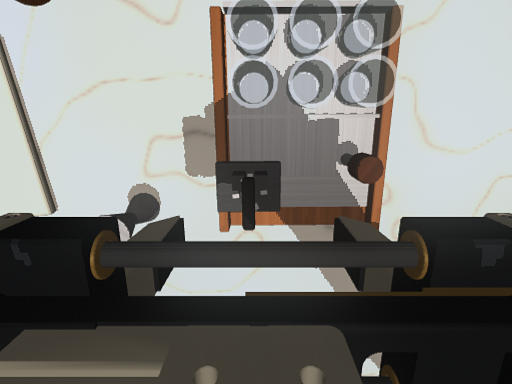

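The handle bar shows at column 248, rows 178–230, aligned with the tool. It is slightly left of the finger centre, by about 9 mm in +y. I'll correct and come down partway.

>>> move_arm:
  motion:
    - {"tx": -0.006, "ty": -0.009, "tz": 0.02, "twist": 0.0}
    - {"tx": 0.0, "ty": 0.0, "tz": 0.03, "twist": 0.0}
    - {"tx": 0.0, "ty": 0.0, "tz": 0.02, "twist": 0.0}
    - {"tx": 0.0, "ty": 0.0, "tz": 0.0, "twist": 0.0}
    - {"tx": 0.0, "ty": 0.0, "tz": 0.0, "twist": 0.0}

```text
clock: 4.85
position: [0.5266, 0.2937, 0.1275]
ee_rot: [-3.135, 0.197, -0.001]
force: [0.0, -0.3, 0.4]
width: 1.0
gripper_force: 0.0
```

```bash
python3 - <<'E'
from h import *
np.set_printoptions(precision=4,suppress=True)
s=arm.observe();print(s["position"],s["clock"])
a=save("wrist","wrist4");b=save("side","side4")
for c in("wrist","side"):
  for q,z in(("glass_rack_pin_grip",.105),("glass_rack_tray_knob",.085)):
    for r in arm.place_of(c,q)[:2]: print(c,q,round(r["conf"],2),np.array(r["point"])*[512,384],px2z(c,r["point"],z))
cv2.imwrite("pics/m4.png",np.hstack([cv2.resize(a[100:300,130:400],None,fx=1.5,fy=1.5),cv2.resize(b[220:320,180:313],None,fx=3,fy=3)])[:,:,::-1])
E
```

```text
[0.5266 0.2937 0.1275] 4.85
wrist glass_rack_pin_grip 0.78 [259.584  224.2176] [0.5231 0.2943 0.105 ]
wrist glass_rack_tray_knob 0.72 [414.72   175.4112] [0.5391 0.1763 0.085 ]
```

View pics/m4.png

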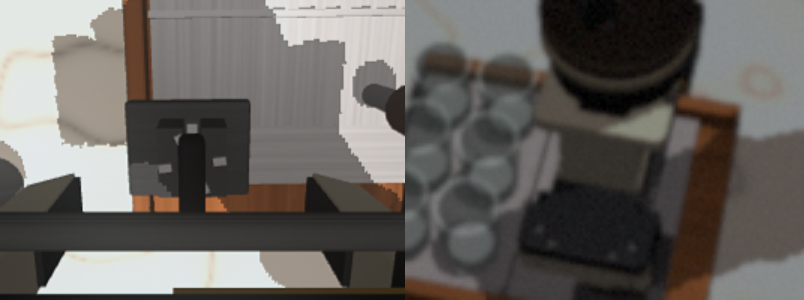

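The bar is centred between the fingers (column 259 against finger centre 259). Next I'll check its x position from the bar's far end.

```bash
python3 - <<'E'
from h import *
for p in((258.7,188),(258.7,190)): print(px2z("wrist",(p[0]/512,p[1]/384),.113),px2z("wrist",(p[0]/512,p[1]/384),.105))
for p in ((131.5/1.5+130,100/1.5+100),(249/1.5+130,100/1.5+100)): print(px2z("wrist",(p[0]/512,p[1]/384),.072))
E
```

```text
[0.55075843 0.29115749 0.113     ] [0.54875457 0.29142249 0.105     ]
[0.54943744 0.29132461 0.113     ] [0.54737229 0.29159736 0.105     ]
[0.56157199 0.32218819 0.072     ]
[0.5539007  0.26143503 0.072     ]
```

>>> move_arm:
  motion:
    - {"tx": 0.0, "ty": 0.0, "tz": 0.02, "twist": 0.0}
    - {"tx": 0.0, "ty": 0.0, "tz": 0.02, "twist": 0.0}
    - {"tx": 0.0, "ty": 0.0, "tz": 0.0, "twist": 0.0}
    - {"tx": 0.0, "ty": 0.0, "tz": 0.0, "twist": 0.0}

```text
clock: 5.55
position: [0.5263, 0.2937, 0.0871]
ee_rot: [3.135, -0.197, -0.0]
force: [0.2, -0.1, 0.4]
width: 1.001
gripper_force: 0.0
```

>>> move_arm:
  motion:
    - {"tx": 0.0, "ty": 0.0, "tz": 0.0, "twist": 0.0}
    - {"tx": 0.0, "ty": 0.0, "tz": 0.0, "twist": 0.0}
    - {"tx": 0.0, "ty": 0.0, "tz": 0.0, "twist": 0.0}
    - {"tx": 0.0, "ty": 0.0, "tz": 0.0, "twist": 0.0}
    - {"tx": 0.0, "ty": 0.0, "tz": 0.0, "twist": 0.0}
    - {"tx": 0.0, "ty": 0.0, "tz": 0.0, "twist": 0.0}
    - {"tx": 0.0, "ty": 0.0, "tz": 0.0, "twist": 0.0}
    - {"tx": 0.0, "ty": 0.0, "tz": 0.0, "twist": 0.0}
  gripper: 1.0
  squeeze: 35

```text
clock: 6.35
position: [0.5262, 0.2937, 0.0867]
ee_rot: [3.135, -0.197, -0.0]
force: [-0.6, 0.3, -0.0]
width: 0.355
gripper_force: 0.0
```

>>> move_arm:
  motion:
    - {"tx": 0.0, "ty": 0.0, "tz": 0.0, "twist": 0.0}
    - {"tx": 0.0, "ty": 0.0, "tz": 0.0, "twist": 0.0}
    - {"tx": 0.0, "ty": 0.0, "tz": 0.0, "twist": 0.0}
    - {"tx": 0.0, "ty": 0.0, "tz": 0.0, "twist": 0.0}
    - {"tx": 0.0, "ty": 0.0, "tz": 0.0, "twist": 0.0}
    - {"tx": 0.0, "ty": 0.0, "tz": 0.0, "twist": 0.0}

```text
clock: 6.95
position: [0.5263, 0.2941, 0.0868]
ee_rot: [-3.135, 0.197, -0.0]
force: [1.6, 2.6, -1.6]
width: 0.129
gripper_force: 35.0
```

>>> move_arm:
  motion:
    - {"tx": 0.0, "ty": 0.0, "tz": -0.007, "twist": 0.0}
    - {"tx": 0.0, "ty": 0.0, "tz": -0.007, "twist": 0.0}
    - {"tx": 0.0, "ty": 0.0, "tz": -0.007, "twist": 0.0}
    - {"tx": 0.0, "ty": 0.0, "tz": -0.007, "twist": 0.0}
    - {"tx": 0.0, "ty": 0.0, "tz": 0.0, "twist": 0.0}
    - {"tx": 0.0, "ty": 0.0, "tz": 0.0, "twist": 0.0}

```text
clock: 7.55
position: [0.526, 0.2939, 0.1143]
ee_rot: [-3.135, 0.197, 0.0]
force: [3.1, 4.7, -11.7]
width: 0.122
gripper_force: 35.0
```

>>> move_arm:
  motion:
    - {"tx": 0.0, "ty": 0.0, "tz": 0.0, "twist": -0.07}
    - {"tx": 0.0, "ty": 0.0, "tz": 0.0, "twist": -0.07}
    - {"tx": 0.0, "ty": 0.0, "tz": 0.0, "twist": -0.07}
    - {"tx": 0.0, "ty": 0.0, "tz": 0.0, "twist": -0.07}
    - {"tx": 0.0, "ty": 0.0, "tz": 0.0, "twist": 0.0}

```text
clock: 8.05
position: [0.5259, 0.2951, 0.1142]
ee_rot: [-3.1, -0.499, -0.0]
force: [2.8, 8.6, -11.3]
width: 0.126
gripper_force: 35.0
```

```bash
python3 -c "
from h import *
s=arm.observe();print(s['position'],s['ee_rot'],s['force'],s['ft_torque'],s['width'])"
```

```text
[0.52590664 0.29513585 0.11420842] [-3.09999509e+00 -4.98770449e-01 -2.15084853e-04] [  2.84872427   8.6294493  -11.34241703] [ 1.84669918 -0.5906925  -0.0628978 ] 0.12632011713547864
```

>>> move_arm:
  motion:
    - {"tx": 0.0, "ty": 0.0, "tz": 0.0, "twist": -0.077}
    - {"tx": 0.0, "ty": 0.0, "tz": 0.0, "twist": -0.077}
    - {"tx": 0.0, "ty": 0.0, "tz": 0.0, "twist": -0.077}
    - {"tx": 0.0, "ty": 0.0, "tz": 0.0, "twist": -0.077}
    - {"tx": 0.0, "ty": 0.0, "tz": 0.0, "twist": -0.077}
    - {"tx": 0.0, "ty": 0.0, "tz": 0.0, "twist": 0.0}
    - {"tx": 0.0, "ty": 0.0, "tz": 0.0, "twist": 0.0}

```text
clock: 8.75
position: [0.525, 0.2965, 0.1141]
ee_rot: [-2.811, -1.395, -0.0]
force: [-0.0, 11.3, -12.0]
width: 0.127
gripper_force: 35.0
```

```bash
python3 -c "
from h import *
from scipy.spatial.transform import Rotation as R
s=arm.observe();print(s['position'],s['force'],s['ft_torque'],s['width']);m=R.from_rotvec(s['ee_rot']).as_matrix();print(np.degrees(np.arctan2(m[1,0],m[0,0])))"
```

```text
[0.52495937 0.29651189 0.11413641] [ -0.02725229  11.25059461 -11.99094641] [ 2.63002727e+00 -5.54513668e-02 -1.86407992e-03] 0.12650580971228834
52.78532956819063
```

The tool has turned 60° with no resisting torque. I'll lower the pin into the notch.

>>> move_arm:
  motion:
    - {"tx": 0.0, "ty": 0.0, "tz": 0.004, "twist": 0.0}
    - {"tx": 0.0, "ty": 0.0, "tz": 0.004, "twist": 0.0}
    - {"tx": 0.0, "ty": 0.0, "tz": 0.0, "twist": 0.0}
    - {"tx": 0.0, "ty": 0.0, "tz": 0.0, "twist": 0.0}

```text
clock: 9.15
position: [0.5252, 0.2968, 0.1069]
ee_rot: [-2.811, -1.395, -0.002]
force: [-0.8, 11.3, -5.4]
width: 0.128
gripper_force: 35.0
```

>>> move_arm:
  motion:
    - {"tx": 0.0, "ty": 0.0, "tz": 0.0, "twist": 0.0}
    - {"tx": 0.0, "ty": 0.0, "tz": 0.0, "twist": 0.0}
    - {"tx": 0.0, "ty": 0.0, "tz": 0.0, "twist": 0.0}
    - {"tx": 0.0, "ty": 0.0, "tz": 0.0, "twist": 0.0}
    - {"tx": 0.0, "ty": 0.0, "tz": 0.0, "twist": 0.0}
    - {"tx": 0.0, "ty": 0.0, "tz": 0.0, "twist": 0.0}
    - {"tx": 0.0, "ty": 0.0, "tz": 0.0, "twist": 0.0}
    - {"tx": 0.0, "ty": 0.0, "tz": 0.0, "twist": 0.0}
  gripper: -0.3

```text
clock: 9.95
position: [0.5262, 0.2936, 0.1067]
ee_rot: [2.816, 1.393, -0.0]
force: [-0.5, 0.6, -0.3]
width: 0.648
gripper_force: 0.0
```

>>> move_arm:
  motion:
    - {"tx": 0.0, "ty": 0.0, "tz": -0.03, "twist": 0.0}
    - {"tx": 0.0, "ty": 0.0, "tz": -0.04, "twist": 0.0}
    - {"tx": 0.0, "ty": 0.0, "tz": -0.04, "twist": 0.0}
    - {"tx": 0.0, "ty": 0.0, "tz": -0.04, "twist": -0.083}
    - {"tx": 0.0, "ty": 0.0, "tz": 0.0, "twist": -0.083}
    - {"tx": 0.0, "ty": 0.0, "tz": 0.0, "twist": -0.083}
    - {"tx": 0.0, "ty": 0.0, "tz": 0.0, "twist": -0.083}
    - {"tx": -0.05, "ty": 0.0, "tz": 0.0, "twist": 0.0}
    - {"tx": -0.05, "ty": 0.0, "tz": 0.0, "twist": 0.0}
    - {"tx": -0.05, "ty": 0.0, "tz": 0.0, "twist": 0.0}
    - {"tx": 0.0, "ty": 0.0, "tz": 0.0, "twist": 0.0}
  gripper: 0.0

```text
clock: 11.05
position: [0.5066, 0.1369, 0.2569]
ee_rot: [2.369, 2.059, -0.004]
force: [0.1, 0.2, 0.3]
width: 0.495
gripper_force: 0.0
```

```bash
python3 - <<'E'
from h import *
from scipy.spatial.transform import Rotation as R
np.set_printoptions(precision=4,suppress=True)
s=arm.observe();print(s["position"],s["clock"],s["width"]);m=R.from_rotvec(s['ee_rot']).as_matrix();print(m)
a=save("wrist","wrist5")
for c in("wrist","side"):
  if c=="side": save(c,"side5")
  for q,z in(("glass_rack",0),("glass_rack_pin_grip",.125),("glass_rack_tray_knob",.085)):
    for r in arm.place_of(c,q)[:2]:
      p=px2z(c,r["point"],z);print(c,q,round(r["conf"],2),np.array(r["point"])*[512,384],p,"tool:",m.T@(p-s["position"]))
E
```

```text
[0.5066 0.1369 0.2569] 11.05 0.49543853269577093
[[ 0.1395  0.9902 -0.    ]
 [ 0.9902 -0.1395 -0.0039]
 [-0.0038  0.0005 -1.    ]]
wrist glass_rack 0.8 [296.192   96.8832] [0.5729 0.2329 0.    ] tool: [0.1053 0.0522 0.2565]
wrist glass_rack_pin_grip 0.63 [251.2896  16.2048] [0.5208 0.3047 0.125 ] tool: [ 0.1687 -0.0094  0.1313]
wrist glass_rack_tray_knob 0.69 [282.624 136.896] [0.5406 0.1889 0.085 ] tool: [0.0569 0.0263 0.1717]
side glass_rack 0.79 [233.7792 289.3056] [0.5695 0.2273 0.    ] tool: [0.0993 0.0496 0.2566]
side glass_rack_pin_grip 0.7 [250.3168 288.384 ] [0.5268 0.2933 0.125 ] tool: [ 0.1583 -0.0019  0.1313]
side glass_rack_tray_knob 0.67 [250.88   251.2896] [0.5357 0.18   0.085 ] tool: [0.0474 0.0227 0.1718]
```

View pics/wrist5.png

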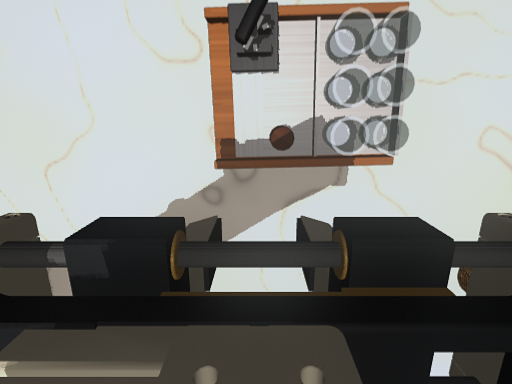

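The pin handle is up and turned about 60° (pixel 252,20). The knob is at (282,138). I'll move above the knob.

>>> move_arm:
  motion:
    - {"tx": 0.045, "ty": 0.0, "tz": 0.0, "twist": 0.0}
    - {"tx": 0.0, "ty": 0.027, "tz": 0.03, "twist": 0.0}
    - {"tx": 0.0, "ty": 0.0, "tz": 0.04, "twist": 0.0}
    - {"tx": 0.0, "ty": 0.0, "tz": 0.04, "twist": 0.0}
    - {"tx": 0.0, "ty": 0.0, "tz": 0.03, "twist": 0.0}
    - {"tx": 0.0, "ty": 0.0, "tz": 0.0, "twist": 0.0}
    - {"tx": 0.0, "ty": 0.0, "tz": 0.0, "twist": 0.0}

```text
clock: 12.15
position: [0.5394, 0.1867, 0.1171]
ee_rot: [-2.36, -2.073, 0.001]
force: [0.3, 0.2, 1.0]
width: 0.496
gripper_force: 0.0
```

```bash
python3 - <<'E'
from h import *
from scipy.spatial.transform import Rotation as R
np.set_printoptions(precision=4,suppress=True)
s=arm.observe();print(s["position"],s["clock"],s["width"]);m=R.from_rotvec(s['ee_rot']).as_matrix()
a=save("wrist","wrist6")
for c in("wrist","side"):
  if c=="side": b=save(c,"side6")
  for q,z in(("glass_rack_tray_knob",.085),):
    for r in arm.place_of(c,q)[:2]:
      p=px2z(c,r["point"],z);print(c,q,round(r["conf"],2),np.array(r["point"])*[512,384],p,"tool:",m.T@(p-s["position"]))
cv2.imwrite("pics/m6.png",np.hstack([cv2.resize(a[100:300,130:400],None,fx=1.5,fy=1.5),cv2.resize(b[210:310,180:313],None,fx=3,fy=3)])[:,:,::-1])
E
```

```text
[0.5394 0.1867 0.1171] 12.15 0.4961787415767111
wrist glass_rack_tray_knob 0.89 [263.4752 225.984 ] [0.5428 0.1774 0.085 ] tool: [-0.0088  0.0046  0.0321]
side glass_rack_tray_knob 0.71 [250.624  253.2096] [0.5358 0.185  0.085 ] tool: [-0.0021 -0.0033  0.0321]
```

View pics/m6.png

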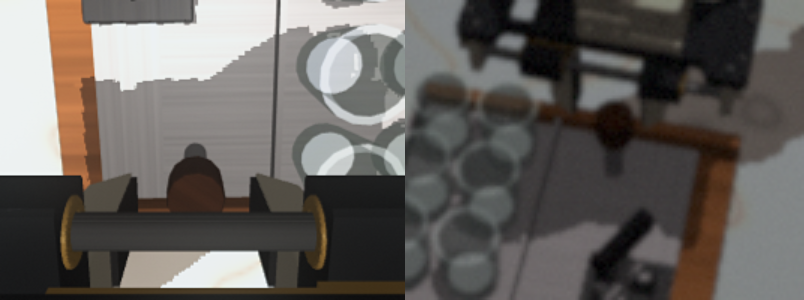

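The knob is centred between the fingers in the closing direction and about 8 mm off across it. I'll shift, narrow the opening a little to clear the glasses, go down and grip.

>>> move_arm:
  motion:
    - {"tx": -0.008, "ty": 0.0, "tz": 0.0, "twist": 0.0}
    - {"tx": 0.0, "ty": 0.0, "tz": 0.0, "twist": 0.0}
    - {"tx": 0.0, "ty": 0.0, "tz": 0.015, "twist": 0.0}
    - {"tx": 0.0, "ty": 0.0, "tz": 0.015, "twist": 0.0}
    - {"tx": 0.0, "ty": 0.0, "tz": 0.015, "twist": 0.0}
    - {"tx": 0.0, "ty": 0.0, "tz": 0.0, "twist": 0.0}
    - {"tx": 0.0, "ty": 0.0, "tz": 0.0, "twist": 0.0}
  gripper: 0.12

```text
clock: 13.05
position: [0.5383, 0.1779, 0.0721]
ee_rot: [-2.362, -2.072, 0.0]
force: [0.2, -0.5, -0.1]
width: 0.439
gripper_force: 0.0
```

>>> move_arm:
  motion:
    - {"tx": 0.0, "ty": 0.0, "tz": 0.0, "twist": 0.0}
    - {"tx": 0.0, "ty": 0.0, "tz": 0.0, "twist": 0.0}
    - {"tx": 0.0, "ty": 0.0, "tz": 0.0, "twist": 0.0}
    - {"tx": 0.0, "ty": 0.0, "tz": 0.0, "twist": 0.0}
    - {"tx": 0.0, "ty": 0.0, "tz": 0.0, "twist": 0.0}
  gripper: 1.0
  squeeze: 20

```text
clock: 13.55
position: [0.5392, 0.1782, 0.0725]
ee_rot: [2.361, 2.071, 0.003]
force: [2.2, -1.4, 5.8]
width: 0.298
gripper_force: 20.0
```

>>> move_arm:
  motion:
    - {"tx": 0.0, "ty": 0.01, "tz": 0.0, "twist": 0.0}
    - {"tx": 0.0, "ty": 0.01, "tz": 0.0, "twist": 0.0}
    - {"tx": 0.0, "ty": 0.01, "tz": 0.0, "twist": 0.0}
    - {"tx": 0.0, "ty": 0.01, "tz": 0.0, "twist": 0.0}
    - {"tx": 0.0, "ty": 0.01, "tz": 0.0, "twist": 0.0}
    - {"tx": 0.0, "ty": 0.0, "tz": 0.0, "twist": 0.0}

```text
clock: 14.15
position: [0.5896, 0.1723, 0.0726]
ee_rot: [2.361, 2.071, 0.004]
force: [2.0, 1.2, 7.5]
width: 0.3
gripper_force: 20.0
```

>>> move_arm:
  motion:
    - {"tx": 0.0, "ty": 0.01, "tz": 0.0, "twist": 0.0}
    - {"tx": 0.0, "ty": 0.01, "tz": 0.0, "twist": 0.0}
    - {"tx": 0.0, "ty": 0.01, "tz": 0.0, "twist": 0.0}
    - {"tx": 0.0, "ty": 0.01, "tz": 0.0, "twist": 0.0}
    - {"tx": 0.0, "ty": 0.008, "tz": 0.0, "twist": 0.0}
    - {"tx": 0.0, "ty": 0.004, "tz": 0.0, "twist": 0.0}
    - {"tx": 0.0, "ty": 0.003, "tz": 0.0, "twist": 0.0}
    - {"tx": 0.0, "ty": 0.0, "tz": 0.0, "twist": 0.0}
    - {"tx": 0.0, "ty": 0.0, "tz": 0.0, "twist": 0.0}

```text
clock: 15.05
position: [0.6386, 0.1666, 0.0724]
ee_rot: [-2.356, -2.071, 0.005]
force: [-14.5, 1.6, 16.8]
width: 0.299
gripper_force: 20.0
```

The tray is at the stop: 100 mm travelled, with a 14 N reaction. I'll release and back off upward.

>>> move_arm:
  motion:
    - {"tx": 0.0, "ty": -0.003, "tz": 0.0, "twist": 0.0}
    - {"tx": 0.0, "ty": 0.0, "tz": 0.0, "twist": 0.0}
    - {"tx": 0.0, "ty": 0.0, "tz": 0.0, "twist": 0.0}
    - {"tx": 0.0, "ty": 0.0, "tz": 0.0, "twist": 0.0}
    - {"tx": 0.0, "ty": 0.0, "tz": 0.0, "twist": 0.0}
    - {"tx": 0.0, "ty": 0.0, "tz": 0.0, "twist": 0.0}
  gripper: 0.12

```text
clock: 15.65
position: [0.6395, 0.1647, 0.0716]
ee_rot: [2.362, 2.072, -0.0]
force: [0.6, 0.0, 0.1]
width: 0.44
gripper_force: 0.0
```

```bash
python3 -c "
from h import *
s=arm.observe();print(s['position'],s['force'],s['width'])"
```

```text
[0.63950295 0.16469027 0.07160401] [0.57575895 0.04745362 0.13443582] 0.44027110274811965
```

>>> move_arm:
  motion:
    - {"tx": 0.0, "ty": 0.0, "tz": -0.02, "twist": 0.0}
    - {"tx": 0.0, "ty": 0.0, "tz": -0.03, "twist": 0.0}
    - {"tx": 0.0, "ty": 0.0, "tz": -0.05, "twist": 0.0}
    - {"tx": 0.0, "ty": 0.0, "tz": -0.05, "twist": 0.0}
    - {"tx": -0.05, "ty": 0.0, "tz": -0.02, "twist": 0.0}
    - {"tx": -0.05, "ty": 0.0, "tz": 0.0, "twist": 0.0}
    - {"tx": 0.0, "ty": -0.04, "tz": 0.0, "twist": 0.0}
    - {"tx": 0.0, "ty": -0.04, "tz": 0.0, "twist": 0.0}
    - {"tx": 0.0, "ty": 0.0, "tz": 0.0, "twist": 0.0}
    - {"tx": 0.0, "ty": 0.0, "tz": 0.0, "twist": 0.0}

```text
clock: 16.65
position: [0.5473, 0.0798, 0.2409]
ee_rot: [2.36, 2.072, 0.001]
force: [0.3, 0.1, 0.6]
width: 0.442
gripper_force: 0.0
```

```bash
python3 - <<'E'
from h import *
a=save("wrist","wrist7");b=save("side","side7")
cv2.imwrite("pics/m7.png",np.hstack([cv2.resize(a[0:200,130:400],None,fx=1.5,fy=1.5),cv2.resize(b[210:310,160:293],None,fx=3,fy=3)])[:,:,::-1])
E
```

```text
(no output)
```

View pics/m7.png

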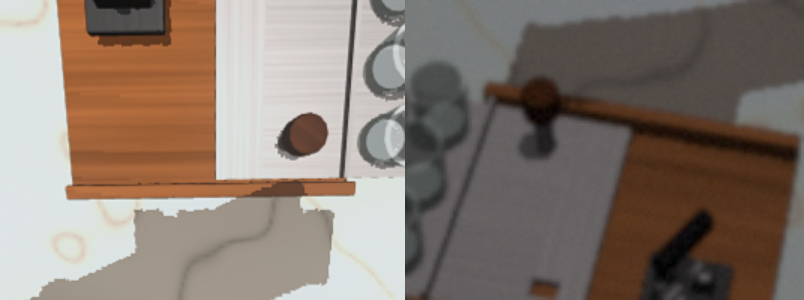

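The tray is pushed out (knob now about 100 mm further, bare base behind it). The pin is still up and turned, and the robot is clear.

```bash
python3 -c "
from cell import arm
print(arm.sign_off())"
```

```text
the job is handed in; nothing more can be done
None
```

The glass rack's pin is up and resting in its notch, turned about 60° counter-clockwise. Its tray is pushed out 100 mm to the stop and released, the bottle rack was left alone, and the job was handed in at about 17 s with the arm clear.

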